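# Roll two thumbwheels to the code and unbolt the trinket case

## Task

Unlock the bamboo trinket case: seen from its bolt-knob side, roll the left thumbwheel until its two-dot face is straight up and the right thumbwheel until its four-dot face is straight up, leaving the middle one on its five dots undisturbed. Then slide the bolt knob fully to the right so that the lock is open. Use only a light touch on the delicate wheels and the bolt, and leave everything else on the counter where it is.

Things in the scene. Friction and masses are not known exactly. Their poses are not given: they have to be found in the camera images.
- case: Bamboo trinket case, 200 (its x) x 210 (y) x 75 mm high, fixed. Origin under its centre; x points from the bolt-knob side (nearer the robot) to the far side, y left, z up. On its flat top a plate with three wheels in a row along y, and the bolt knob. The bolt is blocked until the wheels show 2, 5, 4 dots (left, middle, right). The robot must never press case, wheels or bolt with more than 25 N.
- wheel_plate: Aluminium plate on the case top, 62 (x) x 150 (y) x 3 mm, through which the three wheels stick up; origin at the centre of its underside, at case x = +20, y = 0, z = 75 mm, axes as the case's. The delicate wheels and this plate must never be pressed with more than 18 N.
- wheel_left (a joint): Angle of the left wheel, rad: (dots facing straight up - 1) x 1.0472; 1.047 = two dots (wanted). Grows as its top rolls away from the bolt side (case +x); stops at -0.35 and 5.59. Smooth white plastic, 40 mm diameter, 18 mm wide, axle along case y; turned by friction of a fingertip pressed on top (10 to 14 N; much less slips): 1 rad per 20 mm drawn. Resists with 3 N at the rim, stays where left.
- wheel_middle (a joint): Angle of the middle wheel, rad: (dots facing straight up - 1) x 1.0472; 4.189 = five dots (where it already is and must stay). Grows as its top rolls away from the bolt side (case +x); stops at -0.35 and 5.59. Smooth white plastic, 40 mm diameter, 18 mm wide, axle along case y; turned by friction of a fingertip pressed on top (10 to 14 N; much less slips): 1 rad per 20 mm drawn. Resists with 3 N at the rim, stays where left.
- wheel_right (a joint): Angle of the right wheel, rad: (dots facing straight up - 1) x 1.0472; 3.142 = four dots (wanted). Grows as its top rolls away from the bolt side (case +x); stops at -0.35 and 5.59. Smooth white plastic, 40 mm diameter, 18 mm wide, axle along case y; turned by friction of a fingertip pressed on top (10 to 14 N; much less slips): 1 rad per 20 mm drawn. Resists with 3 N at the rim, stays where left.
- wheel_left_top (a point): Nominal top of the left wheel, fixed to the case at its x = +20, y = +40, z = 91 mm (13 mm over the wheel plate, 20 mm over the axle); axes as the case's. The real wheel stands up to 5 mm higher or lower (differs every time, not measured): find its height by touch. The axle is sprung: it gives way downwards 1 mm per 8 N, 6 mm at most. A wheel shows six faces of 1 to 6 black dots, 60 degrees apart.
- wheel_middle_top (a point): Nominal top of the middle wheel, fixed to the case at its x = +20, y = 0, z = 91 mm (13 mm over the wheel plate, 20 mm over the axle); axes as the case's. The real wheel stands up to 5 mm higher or lower (differs every time, not measured): find its height by touch. The axle is sprung: it gives way downwards 1 mm per 8 N, 6 mm at most. Black index lines on the plate beside the wheels mark straight up.
- wheel_right_top (a point): Nominal top of the right wheel, fixed to the case at its x = +20, y = -40, z = 91 mm (13 mm over the wheel plate, 20 mm over the axle); axes as the case's. The real wheel stands up to 5 mm higher or lower (differs every time, not measured): find its height by touch. The axle is sprung: it gives way downwards 1 mm per 8 N, 6 mm at most. Wheels are 40 mm apart, in black-edged slots.
- bolt (a joint): Travel of the bolt in m: 0 = bolted (knob 12 mm left of the case's middle line), 0.024 = fully open at its stop; it grows as the knob slides to the right (case -y). Sliding friction about 3 N; blocked, it has some 3 to 5 mm of play; it stays where it is left.
- bolt_knob (a point): Centre of the top of the aluminium bolt knob, on a black track along case y at case x = -60 mm; the knob is 16 mm (x) by 30 mm (y) and stands 27 mm above the case top; moves with the bolt; axes as the case's.
- tiara: Pink hard-plastic tiara, a half circle 120 mm wide, 55 mm high, lying on its band; loose, to be left alone. Origin at the centre of its circle, at the counter.
- ring: Silver plastic ring, 25 mm across, 7 mm thick, lying on the far part of the case top; loose, to be left alone. Origin at its underside.
- bunny: White ceramic sitting bunny, 60 mm wide, 125 mm high; loose, to be left alone. Origin under its centre.
- horn: Yellow plastic party horn lying along its x, 143 mm long, 52 mm bell; loose, to be left alone. Origin at the counter, mid-length.
- cup: Blue ceramic cup, 72 mm across, 90 mm high; loose, to be left alone. Origin under its centre.
- pot: Terracotta pot, 96 mm across, 80 mm high; loose, to be left alone. Origin under its centre.
- organizer_drawer0 (a joint): Pull-out of the top drawer (m) of the bamboo drawer organizer, 220 x 240 x 150 mm, standing at the right of the counter, half open towards the robot; to be left as it is.

How it is judged (in metres and radians):
On the way:
1. two dots, five dots and four dots are up on the left, middle and right wheel while the bolt is still shut (moved less than 10 mm) (value of joint wheel_left between 0.8472 and 1.2472 rad and value of joint wheel_right between 2.9416 and 3.3416 rad and value of joint wheel_middle between 3.9888 and 4.3888 rad and value of joint bolt below 0.01 m), for 0.2 s.
At the end, for the whole second after the job is handed in: the left wheel shows two dots, the middle five and the right four, each within 0.2 rad of straight up, and the bolt has been slid at least 20 of its 24 mm to the right; all at rest (value of joint wheel_left between 0.8472 and 1.2472 rad and value of joint wheel_right between 2.9416 and 3.3416 rad and value of joint wheel_middle between 3.9888 and 4.3888 rad and value of joint bolt above 0.02 m and velocity of joint wheel_left between -0.05 and 0.05 rad/s and velocity of joint wheel_right between -0.05 and 0.05 rad/s and velocity of joint bolt between -0.05 and 0.05 m/s); the robot touches nothing.
It fails at once if the robot presses on a wheel or the wheel plate with more than 18 N (contact force between any of the fingers, the arm and wheel_plate above 18 N).
It fails at once if the robot presses on the case, a wheel or the bolt with more than 25 N (contact force between any of the fingers, the arm and case above 25 N).
It fails at once if the middle wheel is turned more than 0.2 rad off its five dots (not (value of joint wheel_middle between 3.9888 and 4.3888 rad)).
It fails at once if a thing on the counter or the ring on the case is pushed away (30 mm, ring 20 mm) (distance of any of tiara, bunny, horn, cup, pot from where it was at the start of the episode above 0.03 m or distance of ring from where it was at the start of the episode above 0.02 m).
It fails at once if the organizer's open drawer is moved out of the 35 to 115 mm range (not (value of joint organizer_drawer0 between 0.035 and 0.115 m)).
It also fails if it takes over 64 s, if anything falls off the work surface, if the arm or the gripper's body presses on something with over 40 N, if the wrist force passes 120 N, or if a joint passes its speed limit or range.

## Robot

A 6-joint arm with a two-finger parallel gripper is mounted at the origin on the work surface. World frame = base frame: x ahead of the robot, y to its left, z up, the work surface at z = 0. Lengths are in mm, angles in degrees, forces in N, time in s.
With the tool pointing down it reaches from about 300 to 850 mm from the base axis. Payload 5.4 kg.
Tool frame: the origin (TCP) lies midway between the tips of the shut fingers; the grasp point (between the pads) lies 19 mm behind it; x points along the fingers, z is the direction in which the jaws open and shut, and the axes are right-handed (so a half turn about x gives the same grasp; the last joint's range is limited). The gripper opens to 85 mm and grips with 20 to 120 N. Pads are 22 mm wide; open, the fingers measure 114 mm over their backs; the gripper's body (76 mm by 85 mm) begins 54 mm behind the grasp point. The pads swing forward as they close: fully open they stand 13 mm farther back than shut.
Start: joints at [54.253, 9.076, 91.501, -0, 79.423, -12.038], TCP at [231.21, 526.448, 231.299] pointing down, gripper open.
Joint ranges: [-166.64, 166.64], [-54.1, 131.32], [10.49, 154.53], [-73.88, 253.88], [9.74, 151.15], [-171.62, 171.62]. Speed limits (degrees/s): [147.25, 147.25, 180, 180, 180, 180].

## Interface

Orientations are given as a 3x3 rotation matrix whose columns are the frame's x, y, z axes.
In Python, from plant import r gives the robot as it stands.
- The arm moves only by the shell command python3 -m inch 'ROWS' [OPENING]. ROWS is JSON, a list of rows, each a list of 2 entries, a list of its own where there are three numbers: the shift along the tool's x, y, z in cm, then the turn, a rotation vector about the tool's x, y, z in degrees. A call has 1 to 5 rows; each row shifts and turns the pose as measured when the row begins, along the tool's axes as they then stand; what a row does not reach is not made up. A row lasts 1/10 s, in which the tool goes at most 50 mm and 8.59 degrees, less where a joint would pass 70% of its speed; a pose out of reach is approached as far as the arm can. A call with a gripper value outside its range is refused whole. OPENING is the closure, from -1 (fully open) to 1 (shut), set as the call begins (- or left out, the last holds). The fingers move at their own pace and stop on an object; the grip force is fixed at half the most. Time passes only in rows, so rows that do not move let the fingers close. It gives the time, the measured TCP pose, the force and the opening at its end, in the units of the state.
- r.state(): the state, without advancing time (a new reading comes with each control period).
- r.capture(name): name is "side" or "top" or "wrist"; returns a dict with "pixels" (420x560x3 uint8, red, green, blue), "K" (3x3 intrinsics, pixels), "rvec" (rotation vector, rad) and "tvec" (3), from world to camera coordinates, as OpenCV has them; the wrist camera has in their place "tool_from_camera" (4x4, takes a point from camera to tool coordinates, whose origin is the TCP and whose axes are the tool frame's). Camera axes: x right, y down, z forward; pixel columns grow to the right and rows downward; lengths in mm; the calibration is good to about 2 mm. A picture is of the moment at which its call begins: read the wrist's pose just before it. There is no depth.
- r.sign_off(): hands the job in, once; it reports no verdict.
The state is a dict: "t": time; "q": joint angles; "dq": joint speeds; "joint_efforts": joint torques, N m; "ee_pos": TCP position; "eef_rot": TCP orientation; "force": force on the tool from outside, world axes, zero at the start; "torque": the same for the moment, N m; "finger_gap": finger opening in mm.
Only numpy, scipy, OpenCV 4.12 (cv2) and the standard library are available. Lean on these libraries where they do the work, as an engineer would, in place of code of your own. Each camera call takes 0.05 s, during which the arm holds its last target. There are 200 camera calls.

## Working session

There is one attempt and no reset: what is moved stays moved. The work goes in short steps, Python scripts to look and compute and a shell command to move; the robot and the scene stay as the last step left them, time stands still between calls to the robot, and variables do not carry over. Pictures are saved under pics/ and viewed, about 8 in all and at most 12, crops included, and the job is handed in when it is done.

```bash
mkdir -p pics; ls
python3 - <<'E'
from plant import r
import cv2,numpy as np
s=r.state();print(s)
for n in("top","side"):
    c=r.capture(n);cv2.imwrite(f"pics/{n}0.png",c["pixels"][:,:,::-1]);print(n,c["K"],c["rvec"],c["tvec"])
    np.savez(f"{n}0.npz",**c)
c=r.capture("wrist");print(c["K"],c["tool_from_camera"])
E
```

```text
pics
{'t': 0.0, 'q': array([ 5.42535174e+01,  9.11277038e+00,  9.15742161e+01,  6.55862454e-04,
        7.94198087e+01, -1.20346325e+01]), 'dq': array([-0.02981062,  0.00669076, -0.02329847,  0.0479921 , -0.12889454,
       -0.01155693]), 'joint_efforts': array([-4.29820229e-04, -3.95998049e+01, -3.31429195e+01, -2.76398769e-04,
        8.33551632e-03, -2.29241266e-05]), 'ee_pos': array([230.85897808, 525.96874361, 230.29783848]), 'eef_rot': array([[-1.09803864e-03, -9.15578373e-01,  4.02138082e-01],
       [-1.50620826e-03,  4.02139383e-01,  9.15577221e-01],
       [-9.99998263e-01,  3.99635467e-04, -1.82061629e-03]]), 'force': array([ 0.03371442, -0.17838836,  0.01342364]), 'torque': array([-0.02765072, -0.02137743, -0.00057137]), 'finger_gap': 85.56358341436122}
top [[385.83121247   0.         282.70917926]
 [  0.         385.83121247 203.98443985]
 [  0.           0.           1.        ]] [ 2.22002428 -2.16845336  0.07695343] [ -20.88638339  591.21023769 1115.85155363]
side [[428.17887684   0.         285.43194579]
 [  0.         428.17887684 214.55192018]
 [  0.           0.           1.        ]] [ 0.20280395 -2.67927233  1.44052914] [568.62010541 140.8309774  965.5620165 ]
[[363.08768867   0.         274.18770679]
 [  0.         363.08768867 205.03104312]
 [  0.           0.           1.        ]] [[ 3.23251295e-04 -3.09280925e-01  9.50970665e-01 -1.43497238e+02]
 [-7.40581235e-04 -9.50970528e-01 -3.09280628e-01  7.90535157e+01]
 [ 9.99999674e-01 -6.04295666e-04 -5.36450104e-04  8.02714660e-02]
 [ 0.00000000e+00  0.00000000e+00  0.00000000e+00  1.00000000e+00]]
```

View pics/top0.png

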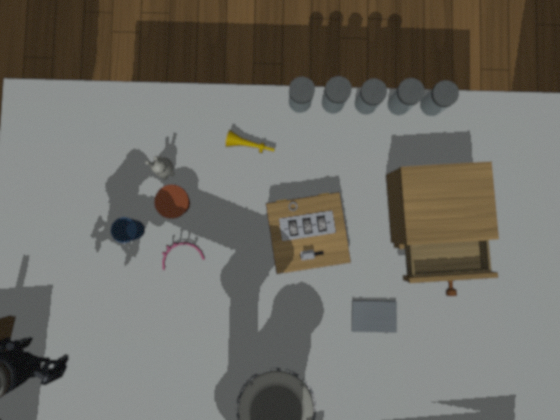

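View pics/side0.png

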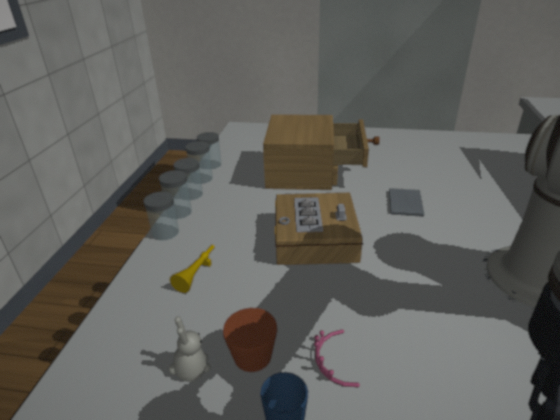

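The top view shows the case top with corners near (268,204), (336,194), (350,263), (277,272). The wheels are at about (293,228), (307,226) and (321,224), the knob at (309,255), and the ring at (293,205). The tiara, pot and cup lie to the left of the case.

```bash
cat > h.py <<'E'
import numpy as np,cv2
from plant import r
def back(c,uv,z):
    R=cv2.Rodrigues(np.array(c["rvec"]))[0];t=np.array(c["tvec"]).ravel()
    d=R.T@np.linalg.inv(c["K"])@np.array([*uv,1.]);o=-R.T@t
    return o+d*(z-o[2])/d[2]
def wcam(s,c):
    T=np.array(c["tool_from_camera"]);Rw=s["eef_rot"]@T[:3,:3];o=s["eef_rot"]@T[:3,3]+s["ee_pos"]
    return dict(K=np.array(c["K"]),rvec=cv2.Rodrigues(Rw.T)[0],tvec=-Rw.T@o)
E
python3 - <<'E'
from h import *
c=np.load("top0.npz")
P=[back(c,u,75)[:2] for u in((268,204),(336,194),(350,263),(277,272))]
print(np.round(P,1), np.mean(P,0))
for u in((293,228),(307,226),(321,224)):print(np.round(back(c,u,91),1))
print("knob",back(c,(309,255),102))
for n,u,z in(("tiara",(183,250),20),("pot",(172,201),80),("organizer near-left",(408,278),120)):print(n,back(c,u,z))
im=cv2.resize(c["pixels"][180:290,250:365,::-1],None,fx=5,fy=5,interpolation=cv2.INTER_CUBIC);cv2.imwrite("pics/crop.png",im)
E
```

```text
[[ 587.    34.5]
 [ 619.6 -155.1]
 [ 428.7 -196.7]
 [ 399.5    4.9]] [508.71286643 -78.10423663]
[521.8 -36.1  91. ]
[528.2 -74.4  91. ]
[ 534.5 -112.7   91. ]
knob [450.02027026 -80.53563471 102.        ]
tiara [450.5800885  279.64089141  20.        ]
pot [588.71806662 300.59413518  80.        ]
organizer near-left [ 396.57137926 -342.92405475  120.        ]
```

View pics/crop.png

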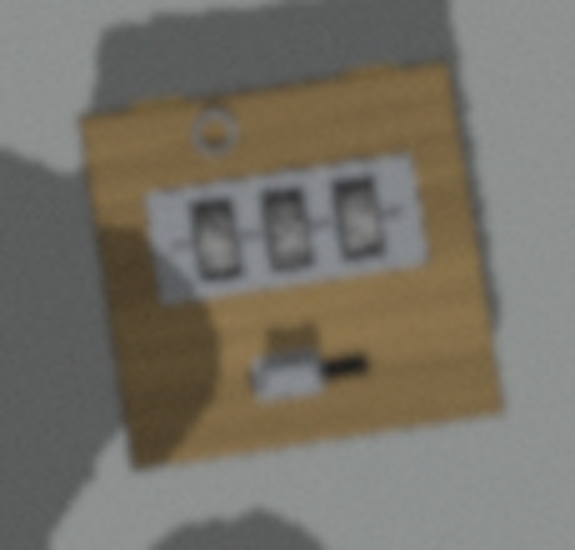

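```bash
python3 - <<'E'
from h import *
c=np.load("top0.npz")
f=lambda L,z:np.array([back(c,(250+(u+.5)/5-.5,180+(v+.5)/5-.5),z)[:2] for u,v in L])
for L,z,s in (([(82,117),(448,63),(505,410),(135,467)],75,(200,210)),([(145,192),(412,153),(428,262),(162,303)],78,(62,150))):
    P=f(L,z);ey=(P[0]-P[1]+P[3]-P[2])/2;ex=(P[0]-P[3]+P[1]-P[2])/2
    print(P.mean(0),np.linalg.norm(ex),np.linalg.norm(ey),np.degrees([np.arctan2(ex[1],ex[0]),np.arctan2(-ey[0],ey[1])]))
E
python3 -m inch '[[[0,-2,-4],[-6.6,0,0]],[[0,-2,-4],[-6.6,0,0]],[[0,-2,-4],[-6.6,0,0]],[[0,-2,-4],[-6.6,0,0]],[[0,-2,-4],[-6.6,0,0]]]' 1
```

```text
[510.9791044  -79.06085242] 195.62436767063662 207.2404256550812 [10.10292081  9.8655732 ]
[530.80409318 -75.24764381] 61.64140265530062 149.81658513163188 [9.6637882  9.84640309]
t: 0.65
ee_pos: [291.0, 312.7, 226.7]
eef_rot: [[-0.005, -0.983, -0.186], [-0.005, -0.186, 0.983], [-1.0, 0.006, -0.004]]
force: [1.4, 0.4, 0.2]
finger_gap: 12.3
```

```bash
python3 -m inch '[[[0.4,-2.4,-4.4],[0,0,0]],[[0.4,-2.4,-4.4],[0,0,0]],[[0.4,-2.4,-4.4],[0,0,0]],[[0.4,-2.4,-4.4],[0,0,0]],[[0.4,-2.4,-4.4],[0,0,0]]]'
python3 -m inch '[[[0.4,-2.4,-4.4],[0,0,0]],[[0.4,-2.4,-4.4],[0,0,0]],[[0.4,-2.4,-4.4],[0,0,0]],[[0.4,-2.4,-4.4],[0,0,0]],[[0,0,0],[0,0,0]]]'
```

```text
t: 1.15
ee_pos: [447.9, 117.9, 207.3]
eef_rot: [[-0.002, -0.982, -0.191], [-0.003, -0.191, 0.982], [-1.0, 0.003, -0.003]]
force: [1.2, 0.9, 0.3]
finger_gap: -0.1
t: 1.65
ee_pos: [574.9, -41.8, 189.0]
eef_rot: [[-0.003, -0.983, -0.184], [-0.003, -0.184, 0.983], [-1.0, 0.004, -0.002]]
force: [-1.2, 0.6, -0.7]
finger_gap: -0.2
```

```bash
python3 -m inch '[[[0,0,-1.5],[0,0,0]],[[0,0,-1],[0,0,0]]]'
python3 - <<'E'
from h import *
s=r.state();c=r.capture("wrist");w=wcam(s,c);np.savez("w1.npz",pixels=c["pixels"],**w)
print(s["ee_pos"],s["eef_rot"].round(3),s["force"])
im=cv2.resize(c["pixels"][::-1,::-1,::-1],None,fx=1.4,fy=1.4);cv2.imwrite("pics/w1.png",im)
E
```

```text
t: 1.85
ee_pos: [579.1, -67.1, 187.9]
eef_rot: [[-0.006, -0.983, -0.184], [-0.002, -0.184, 0.983], [-1.0, 0.006, -0.001]]
force: [0.5, 0.4, 0.6]
finger_gap: -0.1
[579.08753824 -67.06939119 187.92590366] [[-0.006 -0.983 -0.184]
 [-0.002 -0.184  0.983]
 [-1.     0.006 -0.001]] [0.46269469 0.39606592 0.57611345]
```

View pics/w1.png

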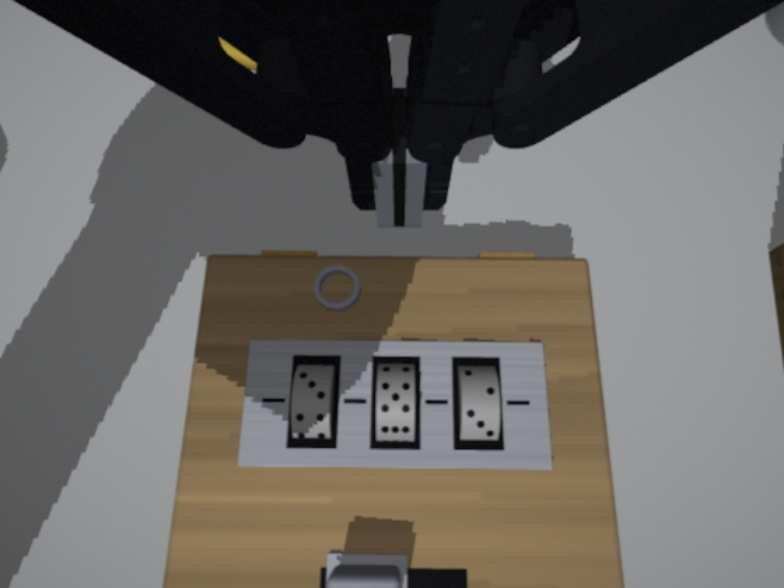

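The wheels are visible: middle shows 5 up (centre dot near row 397). Left sits between 3 (row ~385) and 4 (~427). Right sits between 2 (~382) and 3 (~424). The index lines are at row 402. I'll use an enlarged crop to get the angles.

Run:
```python
from h import *
p=np.load("w1.npz")["pixels"][::-1,::-1,::-1]
im=cv2.resize(p[235:340,165:400],None,fx=3.4,fy=5,interpolation=cv2.INTER_CUBIC);cv2.imwrite("pics/w1c.png",im);print(im.shape)
```

```text
(525, 799, 3)
```

View pics/w1c.png

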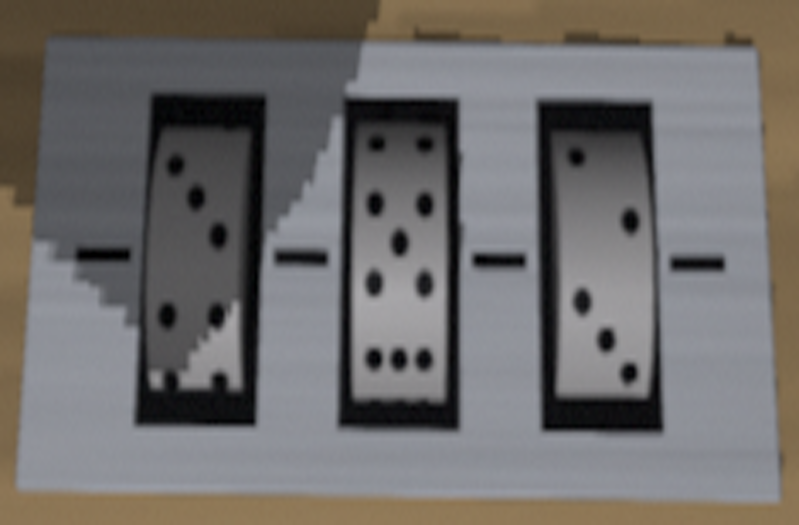

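```bash
cat >> h.py <<'E'
YAW=np.radians(9.85);EX=np.array([np.cos(YAW),np.sin(YAW),0]);EY=np.array([-np.sin(YAW),np.cos(YAW),0])
def crop2px(u,v,x0=165,y0=235,fx=3.4,fy=5):
    return 559-(x0+(u+.5)/fx-.5),419-(y0+(v+.5)/fy-.5)
def ang(c,uv,px,h=0,R=20):
    """angle (deg, + toward bolt) of dot; px = world point on index line (plate centre)"""
    Rm=cv2.Rodrigues(np.array(c["rvec"]))[0];t=np.array(c["tvec"]).ravel()
    d=Rm.T@np.linalg.inv(c["K"])@np.array([*uv,1.]);o=-Rm.T@t
    p=o-px;a=np.array([d@EX,d[2]]);b=np.array([p@EX,o[2]-71-h])
    k=np.roots([a@a,2*a@b,b@b-R*R]);
    if np.iscomplexobj(k):return np.nan
    q=b+a*k.min();return np.degrees(np.arctan2(-q[0],q[1]))
E
python3 - <<'E'
from h import *
c=np.load("w1.npz")
I=[back(c,crop2px(u,v),78) for u,v in((103,255),(301,258),(499,262),(697,264))]
print(np.round(I,1));m=np.mean(I,0);print(m,"yaw",np.degrees(np.arctan2(-(I[0]-I[3])[0],(I[0]-I[3])[1])))
for h in(-5,0,5):
    for n,L in(("L3",[(197,198)]),("L4",[(167,316),(217,316)]),("L4b",[(171,378),(220,378)]),("M5",[(400,243)]),("R2",[(577,157),(631,221)]),("R3",[(607,340)])):
        print(h,n,np.round([ang(c,crop2px(*q),m,h) for q in L],1),end=" ")
    print()
P=np.array([back(c,crop2px(u,v),78)[:2] for u,v in((47,37),(757,45),(779,500),(17,488))]);print(P.mean(0))
E
```

```text
[[ 519.3  -15.4   78. ]
 [ 526.3  -55.    78. ]
 [ 533.1  -94.6   78. ]
 [ 540.3 -134.1   78. ]]
[529.74690628 -74.80898904  78.        ] yaw 10.005522316715224
-5 L3 [-20.5] -5 L4 [25.7 25.3] -5 L4b [54.9 54.3] -5 M5 [-3.8] -5 R2 [-46.  -14.2] -5 R3 [32.] 
0 L3 [-18.2] 0 L4 [26.9 26.5] 0 L4b [56.  55.4] 0 M5 [-2.1] 0 R2 [-41.9 -12.2] 0 R3 [33.2] 
5 L3 [-16.] 5 L4 [28.1 27.8] 5 L4b [57.1 56.5] 5 M5 [-0.3] 5 R2 [-38.2 -10.2] 5 R3 [34.3] 
[529.83779393 -74.77223065]
```

```bash
python3 -m inch '[[[0,2.2,2.1],[0,0,0]],[[0,2.0,2.0],[0,0,0]],[[3,0,0],[0,0,0]],[[3,0,0],[0,0,0]],[[0,0,0],[0,0,0]]]'; python3 -c "
from h import *
s=r.state();d=np.array([529.8,-34.2,105])-s['ee_pos'];print(s['ee_pos'],'tool cm',(s['eef_rot'].T@d/10).round(2))"
```

```text
t: 2.4
ee_pos: [527.6, -32.5, 129.8]
eef_rot: [[-0.0, -0.982, -0.187], [-0.003, -0.187, 0.982], [-1.0, 0.001, -0.003]]
force: [-1.2, 0.8, -0.8]
finger_gap: -0.0
[527.58779308 -32.53689939 129.78883038] tool cm [ 2.48 -0.19 -0.2 ]
```

```bash
python3 -m inch '[[[1.3,-0.2,-0.2],[0,0,0]],[[1.2,0,0],[0,0,0]],[[0.3,0,0],[0,0,0]],[[0,0,0],[0,0,0]]]'; python3 -m inch '[[[0.2,0,0],[0,0,0]],[[0.15,0,0],[0,0,0]],[[0,0,0],[0,0,0]]]'
```

```text
t: 2.8
ee_pos: [532.0, -34.2, 103.5]
eef_rot: [[0.005, -0.982, -0.188], [-0.005, -0.188, 0.982], [-1.0, -0.004, -0.005]]
force: [-0.6, -0.2, 0.0]
finger_gap: -0.2
t: 3.1
ee_pos: [533.3, -34.7, 101.2]
eef_rot: [[0.007, -0.982, -0.188], [-0.005, -0.188, 0.982], [-1.0, -0.006, -0.007]]
force: [-0.8, 0.1, 0.3]
finger_gap: 0.1
```

```bash
python3 -m inch '[[[0.12,0.2,0.05],[0,0,0]],[[0.12,0.2,0],[0,0,0]],[[0.1,0,0],[0,0,0]]]'; python3 -m inch '[[[0.1,0,0],[0,0,0]],[[0.1,0,0],[0,0,0]]]'
```

```text
t: 3.4
ee_pos: [529.5, -35.2, 98.2]
eef_rot: [[0.009, -0.982, -0.188], [-0.006, -0.188, 0.982], [-1.0, -0.007, -0.007]]
force: [0.1, -0.8, 0.3]
finger_gap: -0.1
t: 3.6
ee_pos: [529.4, -35.2, 96.1]
eef_rot: [[0.009, -0.982, -0.188], [-0.006, -0.188, 0.982], [-1.0, -0.007, -0.007]]
force: [0.4, -0.8, -0.5]
finger_gap: -0.2
```

```bash
python3 -m inch '[[[0.1,0,0],[0,0,0]],[[0,0,0],[0,0,0]]]';  python3 -m inch '[[[0.0,0,0],[0,0,0]],[[0,0,0],[0,0,0]]]'
```

```text
t: 3.8
ee_pos: [529.3, -35.2, 94.8]
eef_rot: [[0.008, -0.982, -0.188], [-0.006, -0.188, 0.982], [-1.0, -0.007, -0.007]]
force: [-0.3, -0.2, 0.6]
finger_gap: -0.2
t: 4.0
ee_pos: [529.4, -35.2, 94.8]
eef_rot: [[0.008, -0.982, -0.188], [-0.006, -0.188, 0.982], [-1.0, -0.007, -0.007]]
force: [-0.2, -0.2, -0.3]
finger_gap: -0.4
```

```bash
for i in 1 ; do python3 -m inch '[[[0.1,0,0],[0,0,0]]]'; python3 -m inch '[[[0.1,0,0],[0,0,0]]]';python3 -m inch '[[[0.1,0,0],[0,0,0]]]'; done | grep -E "pos|force"
```

```text
ee_pos: [529.5, -35.2, 93.9]
force: [0.1, 0.7, 0.8]
ee_pos: [529.6, -35.2, 92.8]
force: [-1.2, -0.4, -0.2]
ee_pos: [529.6, -35.2, 91.8]
force: [0.4, -0.0, -0.6]
```

```bash
(python3 -m inch '[[[0.1,0,0],[0,0,0]]]'; python3 -m inch '[[[0.1,0,0],[0,0,0]]]') | grep -E "pos|force"
```

```text
ee_pos: [529.6, -35.2, 90.7]
force: [0.4, -0.4, 1.1]
ee_pos: [529.6, -35.2, 89.5]
force: [-0.6, -0.4, -0.3]
```

```bash
python3 -m inch '[[[0.08,0,0],[0,0,0]]]' | grep -E "pos|force"
```

```text
ee_pos: [529.7, -35.3, 88.8]
force: [-1.1, 0.2, 3.6]
```

```bash
(python3 -m inch '[[[0.05,0,0],[0,0,0]]]'; python3 -m inch '[[[0.03,0,0],[0,0,0]]]') | grep -E "pos|force"
```

```text
ee_pos: [529.7, -35.3, 88.7]
force: [-1.6, 0.8, 4.0]
ee_pos: [529.7, -35.3, 88.7]
force: [-2.8, 0.5, 5.3]
```

```bash
(python3 -m inch '[[[0.02,0,0],[0,0,0]]]') | grep -E "pos|force"
```

```text
ee_pos: [529.7, -35.3, 88.8]
force: [-1.7, 0.9, 4.1]
```

```bash
(python3 -m inch '[[[0.08,0,0],[0,0,0]]]';python3 -m inch '[[[0.08,0,0],[0,0,0]]]') | grep -E "pos|force"
```

```text
ee_pos: [529.8, -35.3, 88.3]
force: [-2.2, 0.8, 6.0]
ee_pos: [529.9, -35.3, 88.0]
force: [-3.3, 0.7, 8.3]
```

```bash
(python3 -m inch '[[[0.08,0,0],[0,0,0]]]') | grep -E "pos|force"
```

```text
ee_pos: [530.2, -35.3, 88.0]
force: [-3.9, 1.4, 9.2]
```

```bash
(python3 -m inch '[[[0.1,0.15,0],[0,0,0]]]';python3 -m inch '[[[0.1,0.2,0],[0,0,0]]]') | grep -E "pos|force"
```

```text
ee_pos: [530.0, -35.4, 88.1]
force: [1.3, 3.3, 8.4]
ee_pos: [529.9, -35.4, 88.4]
force: [2.4, 3.8, 6.7]
```

```bash
(python3 -m inch '[[[0.1,0.2,0],[0,0,0]]]') | grep -E "pos|force"
```

```text
ee_pos: [529.9, -35.5, 88.7]
force: [1.7, 3.2, 5.3]
```

```bash
python3 -m inch '[[[0.12,0.4,0],[0,0,0]]]'; python3 -c "
from h import *
s=r.state();print(s['q'],s['dq'],s['torque'])"
```

```text
t: 5.6
ee_pos: [528.1, -36.0, 88.7]
eef_rot: [[0.027, -0.982, -0.187], [-0.004, -0.187, 0.982], [-1.0, -0.025, -0.009]]
force: [2.4, 3.3, 4.4]
finger_gap: 0.0
[ -17.11989673   10.40363172  107.2801644     0.23838369   60.7816391
 -118.00068656] [-1.90195719 -4.82398364  6.05514576  1.09681189 -3.19310599 -2.28173169] [ 0.47870768 -0.47554841  0.03673695]
```

```bash
python3 -m inch '[[[0.12,0.4,0],[0,0,1.5]]]'
```

```text
t: 5.7
ee_pos: [525.4, -36.7, 88.4]
eef_rot: [[0.005, -0.983, -0.186], [-0.009, -0.186, 0.982], [-1.0, -0.003, -0.01]]
force: [3.2, 4.6, 6.3]
finger_gap: -0.2
```

```bash
python3 -m inch '[[[0.13,0.4,0],[0,0,0.5]]]'
```

```text
t: 5.8
ee_pos: [523.3, -37.3, 88.3]
eef_rot: [[0.0, -0.983, -0.186], [-0.011, -0.186, 0.983], [-1.0, 0.002, -0.01]]
force: [2.4, 4.3, 6.2]
finger_gap: 0.4
```

```bash
python3 -m inch '[[[0.17,0.4,0.1],[0,0,0.5]]]'
```

```text
t: 5.9
ee_pos: [521.3, -37.4, 88.1]
eef_rot: [[-0.003, -0.983, -0.186], [-0.013, -0.185, 0.983], [-1.0, 0.006, -0.012]]
force: [3.5, 1.3, 8.3]
finger_gap: 0.2
```

```bash
python3 -m inch '[[[0.2,0.4,0.1],[0,0.5,0.5]]]'
```

```text
t: 6.0
ee_pos: [519.7, -37.7, 88.0]
eef_rot: [[-0.004, -0.983, -0.185], [-0.025, -0.185, 0.982], [-1.0, 0.009, -0.023]]
force: [3.0, 0.9, 10.5]
finger_gap: -0.1
```

```bash
python3 -m inch '[[[0.2,0.4,0.1],[0,-1.3,0]]]'
```

```text
t: 6.1
ee_pos: [518.4, -38.0, 88.1]
eef_rot: [[-0.001, -0.983, -0.186], [-0.004, -0.186, 0.983], [-1.0, 0.002, -0.004]]
force: [2.5, 0.7, 8.5]
finger_gap: 0.3
```

```bash
python3 -m inch '[[[0.19,0.4,0.1],[0,0,0]]]'
```

```text
t: 6.2
ee_pos: [516.8, -38.3, 88.1]
eef_rot: [[0.005, -0.983, -0.185], [-0.005, -0.185, 0.983], [-1.0, -0.004, -0.005]]
force: [2.5, 2.5, 8.0]
finger_gap: 0.2
```

```bash
python3 -m inch '[[[0.22,0.4,0.12],[0,0,0.4]]]'
```

```text
t: 6.3
ee_pos: [515.2, -38.5, 87.8]
eef_rot: [[0.005, -0.983, -0.185], [-0.007, -0.185, 0.983], [-1.0, -0.003, -0.008]]
force: [2.8, 1.5, 10.0]
finger_gap: -0.1
```

```bash
python3 -m inch '[[[0.22,0.4,0.12],[0,0,0.4]]]'
```

```text
t: 6.4
ee_pos: [513.6, -38.8, 87.7]
eef_rot: [[0.004, -0.983, -0.184], [-0.01, -0.184, 0.983], [-1.0, -0.002, -0.011]]
force: [1.7, 1.3, 8.7]
finger_gap: -0.0
```

```bash
python3 -m inch '[[[-3,0,0],[0,0,0]],[[-4,-2,-1],[0,0,0]],[[-2,-4,-1],[0,0,0]],[[0,-1,0],[0,0,0]],[[0,0,0],[0,0,0]]]'
cat > look.py <<'E'
import sys
from h import *
s=r.state();c=r.capture("wrist");w=wcam(s,c);np.savez(sys.argv[1]+".npz",pixels=c["pixels"],**w)
print(s["ee_pos"],s["t"]);P0=np.array([529.8,-74.8,78])
R=cv2.Rodrigues(w["rvec"])[0]
px=[]
for a in(-35,35):
    for b in(-78,78):
        q=R@(P0+a*EX+b*EY)+w["tvec"];q=w["K"]@q;px.append((559-q[0]/q[2],419-q[1]/q[2]))
px=np.array(px);x0,y0=np.maximum(px.min(0).astype(int),0);x1,y1=px.max(0).astype(int)
f=min(780/(x1-x0),580/(y1-y0));print("crop",x0,y0,f)
im=c["pixels"][::-1,::-1,::-1][y0:y1,x0:x1];cv2.imwrite("pics/"+sys.argv[1]+".png",cv2.resize(im,None,fx=f,fy=f,interpolation=cv2.INTER_CUBIC))
E
python3 look.py w2
```

```text
t: 6.9
ee_pos: [583.9, -45.0, 176.2]
eef_rot: [[-0.004, -0.983, -0.184], [-0.01, -0.184, 0.983], [-1.0, 0.006, -0.009]]
force: [-0.7, -0.3, 0.0]
finger_gap: 0.2
[583.931419   -44.96766252 176.21521138] 6.9
crop 188 244 3.12
```

View pics/w2.png

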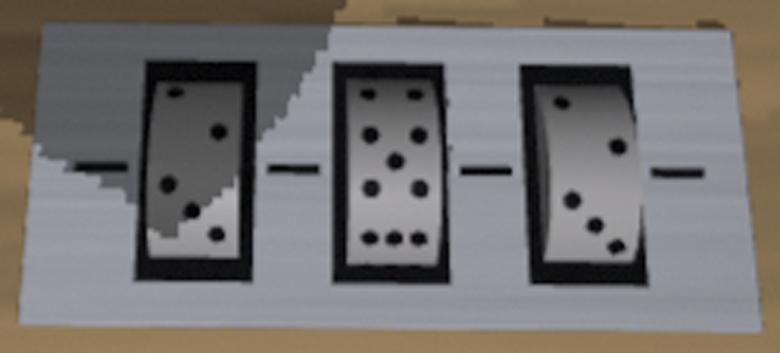

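Now the left wheel shows 2 above the index line (dots at (176,92) and (219,131)) and 3 below it (centre (192,211)). The middle wheel hasn't moved.

Run:
```python
from h import *
c=np.load("w2.npz");f=3.12;C=lambda u,v:crop2px(u,v,188,244,f,f)
I=np.array([back(c,C(*q),78) for q in((101,168),(293,169),(486,171),(678,173))]);m=I.mean(0);print(m)
for h in(-2,0,3):print(h,[round(ang(c,C(*q),m,h),1) for q in((176,92),(219,131),(192,211),(395,161),(562,103),(618,147),(595,225))])
s=r.state();d=np.array([529.8+.8,-34.2,96])-s['ee_pos'];print('tool cm',(s['eef_rot'].T@d/10).round(2))
```

```text
[529.7458902  -74.62298733  78.        ]
-2 [np.float64(-49.1), np.float64(-19.0), np.float64(27.3), np.float64(-2.6), np.float64(-43.2), np.float64(-12.5), np.float64(32.7)]
0 [np.float64(-47.5), np.float64(-18.3), np.float64(27.5), np.float64(-2.1), np.float64(-41.9), np.float64(-11.8), np.float64(32.9)]
3 [np.float64(-45.4), np.float64(-17.2), np.float64(28.0), np.float64(-1.4), np.float64(-40.1), np.float64(-10.9), np.float64(33.3)]
tool cm [8.02 4.94 2.11]
```

```bash
python3 -m inch '[[[1,2.5,1.05],[0,0,0]],[[2,2.4,1.05],[0,0,0]],[[3,0,0],[0,0,0]],[[1.5,0,0],[0,0,0]],[[0,0,0],[0,0,0]]]';python3 -c "
from h import *
s=r.state();d=np.array([529.8,-34.2,91])-s['ee_pos'];print('tool cm',(s['eef_rot'].T@d/10).round(2))"
```

```text
t: 7.45
ee_pos: [518.4, -32.0, 91.2]
eef_rot: [[-0.02, -0.983, -0.184], [-0.007, -0.184, 0.983], [-1.0, 0.021, -0.003]]
force: [-0.2, 0.2, -0.6]
finger_gap: 0.3
tool cm [ 0.   -1.08 -0.43]
```

```bash
python3 -m inch '[[[-0.1,-0.6,-0.2],[0,0,-1.2]],[[0,-0.5,-0.2],[0,0,0]],[[0,0,0],[0,0,0]]]'
```

```text
t: 7.75
ee_pos: [529.3, -33.9, 92.1]
eef_rot: [[0.001, -0.983, -0.184], [-0.003, -0.184, 0.983], [-1.0, -0.001, -0.003]]
force: [0.3, 1.3, 0.7]
finger_gap: 0.3
```

```bash
(python3 -m inch '[[[0.2,0,0],[0,0,0]],[[0.1,0,0],[0,0,0]],[[0.1,0,0],[0,0,0]]]';python3 -m inch '[[[0.1,0,0],[0,0,0]]]')|grep -E "pos|force"
```

```text
ee_pos: [531.2, -34.5, 89.9]
force: [0.7, 0.1, -0.5]
ee_pos: [531.3, -34.5, 89.0]
force: [-0.4, 1.2, 2.3]
```

```bash
python3 -m inch '[[[0.12,0.2,0],[0,0,0]]]';python3 -m inch '[[[0.14,0.3,0.05],[0,0,0.3]]]'
```

```text
t: 8.25
ee_pos: [530.7, -34.9, 88.6]
eef_rot: [[0.008, -0.983, -0.184], [-0.004, -0.184, 0.983], [-1.0, -0.007, -0.005]]
force: [3.1, 2.0, 4.3]
finger_gap: -0.1
t: 8.35
ee_pos: [529.3, -35.0, 88.4]
eef_rot: [[0.007, -0.983, -0.184], [-0.005, -0.184, 0.983], [-1.0, -0.006, -0.006]]
force: [2.9, 0.8, 5.8]
finger_gap: 0.1
```

```bash
(python3 -m inch '[[[0.18,0.35,0.06],[0,0,0.4]]]';python3 -m inch '[[[0.2,0.4,0.08],[0,0,0.4]]]')|grep -E "pos|force"
```

```text
ee_pos: [527.6, -35.3, 88.2]
force: [3.1, 1.1, 7.0]
ee_pos: [525.6, -35.7, 88.1]
force: [3.6, 1.8, 7.8]
```

```bash
(python3 -m inch '[[[0.2,0.4,0.08],[0,0,0.4]]]';python3 -m inch '[[[0.2,0.4,0.08],[0,-0.3,0.4]]]')|grep -vE "gap"
```

```text
t: 8.65
ee_pos: [523.8, -36.0, 88.2]
eef_rot: [[0.002, -0.983, -0.183], [-0.012, -0.183, 0.983], [-1.0, 0.0, -0.012]]
force: [3.4, 2.4, 8.0]
t: 8.75
ee_pos: [522.0, -36.3, 88.2]
eef_rot: [[-0.001, -0.983, -0.183], [-0.009, -0.183, 0.983], [-1.0, 0.002, -0.009]]
force: [2.4, 0.8, 7.1]
```

One more row, then lift and head for the right wheel, looking on the way.

```bash
(python3 -m inch '[[[0.2,0.4,0.08],[0,0,0]]]';python3 -m inch '[[[-0.5,0,0],[0,0,0]],[[-3,0,0],[0,0,0]],[[-4,-3,-4],[0,0,0]],[[-1,-2,-3],[0,0,0]],[[0,0,0],[0,0,0]]]')|grep -vE "gap"; python3 look.py w3
```

```text
t: 8.85
ee_pos: [520.2, -36.7, 88.2]
eef_rot: [[0.005, -0.983, -0.183], [-0.01, -0.183, 0.983], [-1.0, -0.003, -0.011]]
force: [3.3, 1.9, 8.1]
t: 9.35
ee_pos: [571.9, -90.0, 166.6]
eef_rot: [[-0.008, -0.983, -0.185], [-0.009, -0.185, 0.983], [-1.0, 0.009, -0.007]]
force: [-0.9, 0.2, -0.0]
[571.85056581 -90.01642802 166.62716687] 9.35
crop 118 210 3.0708661417322833
```

View pics/w3.png

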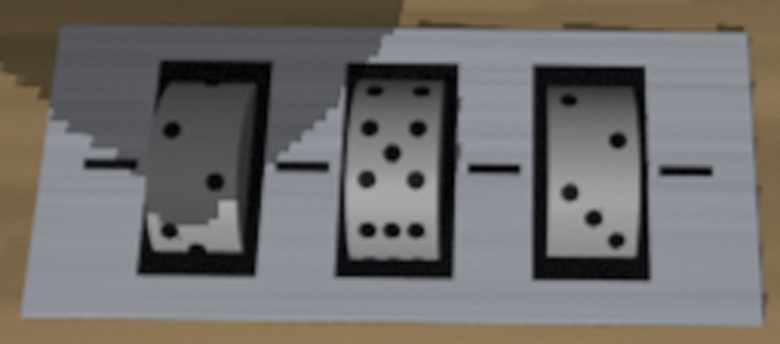

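The left wheel's two dots, at (172,130) and (214,182), straddle the index height. The middle 5 has its centre at (393,153). I'll work out the angles.

Run:
```python
from h import *
c=np.load("w3.npz");f=3.0709;C=lambda u,v:crop2px(u,v,118,210,f,f)
I=np.array([back(c,C(*q),78) for q in((111,164),(303,167),(495,169),(687,171))]);m=I.mean(0);print(m)
for h in(-2,0,3):print(h,[round(ang(c,C(*q),m,h),1) for q in((172,130),(214,182),(393,153),(569,100),(618,141),(593,218))])
s=r.state();d=np.array([529.7,-115.4,105])-s['ee_pos'];print('tool cm',(s['eef_rot'].T@d/10).round(2))
```

```text
[529.79672951 -74.43042526  78.        ]
-2 [np.float64(-15.2), np.float64(14.9), np.float64(-3.2), np.float64(-43.7), np.float64(-12.5), np.float64(32.8)]
0 [np.float64(-14.0), np.float64(15.7), np.float64(-2.1), np.float64(-41.4), np.float64(-11.3), np.float64(33.6)]
3 [np.float64(-12.2), np.float64(17.0), np.float64(-0.6), np.float64(-38.2), np.float64(-9.5), np.float64(34.8)]
tool cm [ 6.16  4.46 -1.84]
```

Left is on two dots, within about 1°. Next is the right wheel, starting 8 mm on the bolt side.

```bash
python3 -m inch '[[[1,2.2,-0.9],[0,0,0]],[[2,2.0,-0.9],[0,0,0]],[[2,0,0],[0,0,0]],[[0.6,0,0],[0,0,0]],[[0,0,0],[0,0,0]]]';python3 -c "
from h import *
s=r.state();d=np.array([528.9,-115.6,99])-s['ee_pos'];print('tool cm',(s['eef_rot'].T@d/10).round(2))"
```

```text
t: 9.9
ee_pos: [525.3, -111.0, 105.4]
eef_rot: [[-0.019, -0.982, -0.188], [-0.003, -0.188, 0.982], [-1.0, 0.02, 0.001]]
force: [1.9, 0.8, -1.0]
finger_gap: -0.2
tool cm [ 0.64 -0.28 -0.52]
```

```bash
(python3 -m inch '[[[0.3,-0.2,-0.5],[0,0,-1.1]],[[0.3,0,0],[0,0,0]],[[0,0,0],[0,0,0]]]';python3 -m inch '[[[0.12,0,0],[0,0,0]],[[0.1,0,0],[0,0,0]]]')|grep -vE gap
```

```text
t: 10.2
ee_pos: [528.9, -115.0, 100.1]
eef_rot: [[0.002, -0.982, -0.19], [0.0, -0.19, 0.982], [-1.0, -0.002, -0.0]]
force: [0.0, 0.3, 0.1]
t: 10.4
ee_pos: [529.9, -115.3, 98.9]
eef_rot: [[0.004, -0.982, -0.19], [-0.001, -0.19, 0.982], [-1.0, -0.004, -0.001]]
force: [0.7, 0.1, -0.5]
```

```bash
(python3 -m inch '[[[0.1,0,0],[0,0,0]]]';python3 -m inch '[[[0.1,0,0],[0,0,0]]]')|grep -E "pos|force"
```

```text
ee_pos: [530.2, -115.4, 98.2]
force: [-0.0, -0.9, 0.9]
ee_pos: [530.4, -115.4, 97.3]
force: [0.3, 0.3, 0.4]
```

```bash
(python3 -m inch '[[[0.1,0,0],[0,0,0]]]';python3 -m inch '[[[0.1,0.05,0],[0,0,0]]]';python3 -m inch '[[[0.1,0.05,0],[0,0,0]]]')|grep -E "pos|force"
```

```text
ee_pos: [530.4, -115.4, 96.3]
force: [0.3, 0.4, -0.4]
ee_pos: [530.0, -115.5, 95.2]
force: [0.5, 0.7, -0.7]
ee_pos: [529.4, -115.6, 94.1]
force: [-0.3, 0.5, 0.1]
```

```bash
(python3 -m inch '[[[0.1,0,0],[0,0,0]]]';python3 -m inch '[[[0.1,0.05,0],[0,0,0]]]')|grep -E "pos|force"
```

```text
ee_pos: [529.4, -115.6, 93.0]
force: [0.3, -0.5, 0.5]
ee_pos: [528.8, -115.7, 91.8]
force: [0.2, 0.1, 0.0]
```

```bash
(python3 -m inch '[[[0.1,0,0],[0,0,0]]]';python3 -m inch '[[[0.1,0,0],[0,0,0]]]')|grep -E "pos|force"
```

```text
ee_pos: [528.8, -115.7, 90.7]
force: [0.0, -0.7, 0.6]
ee_pos: [528.8, -115.7, 89.6]
force: [-0.4, -0.2, -0.1]
```

```bash
(python3 -m inch '[[[0.1,0,0],[0,0,0]]]')|grep -E "pos|force"
```

```text
ee_pos: [528.9, -115.8, 88.8]
force: [-1.2, 1.2, 3.9]
```

```bash
(python3 -m inch '[[[0.12,-0.1,0],[0,0,0]]]';python3 -m inch '[[[0.14,-0.3,0],[0,0,0]]]')|grep -vE "gap"
```

```text
t: 11.5
ee_pos: [529.8, -115.7, 88.3]
eef_rot: [[0.004, -0.982, -0.19], [-0.001, -0.19, 0.982], [-1.0, -0.004, -0.002]]
force: [-4.0, 0.8, 9.4]
t: 11.6
ee_pos: [532.9, -115.2, 88.0]
eef_rot: [[0.004, -0.982, -0.19], [-0.001, -0.19, 0.982], [-1.0, -0.004, -0.002]]
force: [-3.1, 2.6, 10.2]
```

```bash
(python3 -m inch '[[[0.14,-0.4,0],[0,0,0]]]')|grep -vE "gap"
```

```text
t: 11.7
ee_pos: [537.2, -114.4, 88.1]
eef_rot: [[0.004, -0.982, -0.19], [-0.001, -0.19, 0.982], [-1.0, -0.004, -0.002]]
force: [-3.7, 2.9, 10.9]
```

```bash
(python3 -m inch '[[[0.14,-0.4,0],[0,0,0]]]'; python3 -m inch '[[[0.14,-0.3,0],[0,0,0]]]')|grep -vE "gap"; python3 -m inch '[[[-0.8,0,0],[0,0,0]],[[-0.5,1.0,0],[0,0,0]],[[0,0.9,0],[0,0,0]],[[0,0,0],[0,0,0]]]'
```

```text
t: 11.8
ee_pos: [541.6, -113.6, 88.2]
eef_rot: [[0.005, -0.982, -0.191], [-0.001, -0.191, 0.982], [-1.0, -0.004, -0.002]]
force: [-4.3, 1.5, 10.0]
t: 11.9
ee_pos: [545.2, -113.0, 88.2]
eef_rot: [[0.005, -0.982, -0.191], [-0.001, -0.191, 0.982], [-1.0, -0.005, -0.002]]
force: [-3.1, 1.5, 8.2]
t: 12.3
ee_pos: [525.3, -116.9, 102.1]
eef_rot: [[0.006, -0.982, -0.191], [-0.002, -0.191, 0.982], [-1.0, -0.005, -0.003]]
force: [0.1, -0.0, 0.2]
finger_gap: 0.1
```

```bash
(python3 -m inch '[[[0.6,-0.3,0.1],[0,0,0]],[[0.35,0,0],[0,0,0]],[[0,0,0],[0,0,0]]]'; python3 -m inch '[[[0.1,0,0],[0,0,0]]]')|grep -vE "gap"
```

```text
t: 12.6
ee_pos: [527.2, -115.2, 91.0]
eef_rot: [[0.005, -0.982, -0.19], [-0.001, -0.19, 0.982], [-1.0, -0.005, -0.002]]
force: [-0.5, 0.2, 0.2]
t: 12.7
ee_pos: [527.2, -115.1, 89.7]
eef_rot: [[0.004, -0.982, -0.19], [-0.001, -0.19, 0.982], [-1.0, -0.004, -0.002]]
force: [-0.5, -0.9, -0.3]
```

```bash
(python3 -m inch '[[[0.1,-0.15,0],[0,0,0]]]';python3 -m inch '[[[0.12,-0.1,0],[0,0,0]]]')|grep -E "pos|force"
```

```text
ee_pos: [528.2, -114.9, 88.6]
force: [-4.0, 0.1, 6.7]
ee_pos: [529.4, -114.9, 88.1]
force: [-4.3, 1.7, 9.7]
```

```bash
(python3 -m inch '[[[0.14,-0.3,0],[0,0,0]]]';python3 -m inch '[[[0.14,-0.4,0],[0,0,0]]]')|grep -E "pos|force"
```

```text
ee_pos: [532.8, -114.3, 88.0]
force: [-4.7, 2.5, 12.8]
ee_pos: [537.4, -113.5, 88.1]
force: [-4.1, 2.3, 10.0]
```

```bash
(python3 -m inch '[[[0.14,-0.4,0],[0,0,0]]]'; python3 -m inch '[[[0.14,-0.18,0],[0,0,0]]]')|grep -E "pos|force"; python3 -m inch '[[[-1,0,0],[0,0,0]],[[-3.5,0,0],[0,0,0]],[[-2,-2.5,1],[0,0,0]],[[-1,-0.6,1.2],[0,0,0]],[[0,0,0],[0,0,0]]]'; python3 look.py w4
```

```text
ee_pos: [542.0, -112.7, 88.3]
force: [-4.4, 2.4, 9.9]
ee_pos: [544.7, -112.2, 88.3]
force: [-2.8, 2.3, 7.8]
t: 13.8
ee_pos: [571.7, -83.4, 167.1]
eef_rot: [[0.005, -0.982, -0.191], [-0.001, -0.191, 0.982], [-1.0, -0.005, -0.002]]
force: [-0.4, -0.8, 0.4]
finger_gap: 0.1
[571.70309899 -83.42173043 167.09042342] 13.8
crop 128 213 3.0588235294117645
```

View pics/w4.png

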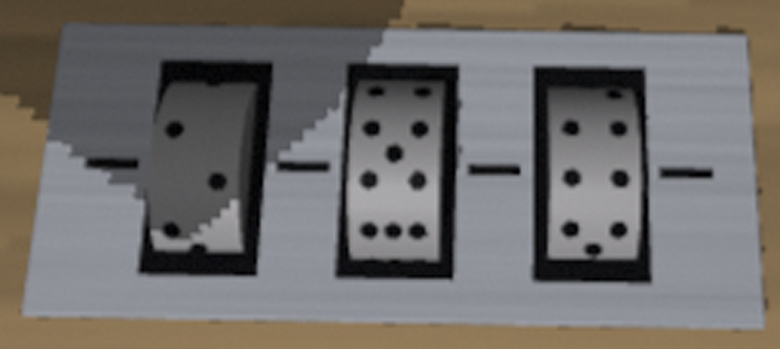

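Right wheel shows 4, with dots at rows 128 and 178 around the same height as the middle 5 (153), a few degrees past at most. Now to the left of the bolt knob.

```bash
python3 -m inch '[[[0,3,1.8],[0,0,0]],[[0,3,1.8],[0,0,0]],[[0.5,3,1.8],[0,0,0]],[[1,2.6,1.6],[0,0,0]],[[0,0,0],[0,0,0]]]';python3 -c "
from h import *
c=np.load('w4.npz');f=3.0588;C=lambda u,v:crop2px(u,v,128,213,f,f)
I=np.array([back(c,C(*q),78) for q in((112,163),(303,167),(495,170),(687,173))]);m=I.mean(0);print(m)
for h in(-2,0):print(h,[round(ang(c,C(*q),m,h),1) for q in((174,129),(217,181),(394,153),(571,128),(619,129),(572,178),(620,178))])
s=r.state();d=np.array([442.1,-37.3,110])-s['ee_pos'];print('tool cm',(s['eef_rot'].T@d/10).round(2))"
```

```text
t: 14.35
ee_pos: [432.2, -35.9, 140.9]
eef_rot: [[-0.011, -0.982, -0.19], [0.002, -0.19, 0.982], [-1.0, 0.01, 0.005]]
force: [0.6, 0.3, -0.1]
finger_gap: 0.0
[529.91383913 -74.4977358   78.        ]
-2 [np.float64(-15.4), np.float64(14.7), np.float64(-3.3), np.float64(-21.2), np.float64(-21.2), np.float64(9.0), np.float64(8.5)]
0 [np.float64(-14.1), np.float64(15.6), np.float64(-2.2), np.float64(-19.8), np.float64(-19.8), np.float64(10.0), np.float64(9.4)]
tool cm [ 3.08 -0.98 -0.34]
```

```bash
python3 -m inch '[[[1.5,-0.9,-0.3],[0,0,-0.6]],[[1.5,0,0],[0,0,0]],[[0,0,0],[0,0,0]]]';python3 -c "
from h import *
s=r.state();d=np.array([442.1,-37.3,88])-s['ee_pos'];print('tool cm',(s['eef_rot'].T@d/10).round(2))"
```

```text
t: 14.65
ee_pos: [438.9, -37.6, 107.5]
eef_rot: [[-0.004, -0.982, -0.189], [0.005, -0.189, 0.982], [-1.0, 0.003, 0.005]]
force: [0.0, 0.1, -0.5]
finger_gap: 0.1
tool cm [ 1.95 -0.32 -0.04]
```

```bash
python3 -m inch '[[[0.8,-0.25,0],[0,0,0]],[[0.7,0,0],[0,0,0]],[[0.2,0,0],[0,0,0]],[[0,0,0],[0,0,0]]]';python3 -c "
from h import *
s=r.state();c=r.capture('wrist');cv2.imwrite('pics/k.png',c['pixels'][::-1,::-1,::-1][100:,:])
d=s['ee_pos']-np.array([510.1,-78.2,75]);print('case',d@EX,d@EY,d[2])"
```

```text
t: 15.05
ee_pos: [442.0, -38.0, 89.4]
eef_rot: [[-0.004, -0.982, -0.189], [0.004, -0.189, 0.982], [-1.0, 0.003, 0.005]]
force: [0.0, -0.1, -0.1]
finger_gap: 0.3
case -60.219697198508165 51.30515008582252 14.44601487820266
```

View pics/k.png

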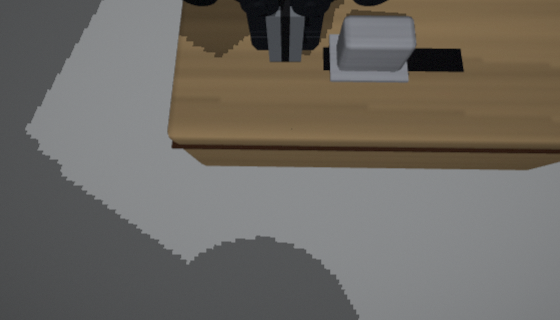

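```bash
(python3 -m inch '[[[0,0.2,-0.4],[0,0,0]],[[0,0,-0.3],[0,0,0]]]';python3 -m inch '[[[0,0,-0.2],[0,0,0]]]';python3 -m inch '[[[0,0,-0.2],[0,0,0]]]')|grep -E "pos|force"
```

```text
ee_pos: [441.8, -45.6, 90.2]
force: [0.0, -0.6, -0.0]
ee_pos: [442.5, -48.0, 90.6]
force: [-0.0, 1.1, 0.6]
ee_pos: [442.8, -49.8, 90.6]
force: [0.5, 2.9, -0.0]
```

```bash
(python3 -m inch '[[[0,0,-0.2],[0,0,0]]]';python3 -m inch '[[[0,0,-0.2],[0,0,0]]]';python3 -m inch '[[[0,0,-0.2],[0,0,0]]]')|grep -E "pos|force"
```

```text
ee_pos: [443.1, -51.5, 90.6]
force: [-0.0, 3.6, 1.4]
ee_pos: [443.4, -53.2, 90.6]
force: [-0.0, 3.1, 0.7]
ee_pos: [443.8, -55.1, 90.6]
force: [-0.4, 3.0, 0.6]
```

```bash
(python3 -m inch '[[[0,0,-0.25],[0,0,0]],[[0,0,-0.25],[0,0,0]]]';python3 -m inch '[[[0,0,-0.25],[0,0,0]],[[0,0,-0.25],[0,0,0]]]')|grep -E "pos|force"
```

```text
ee_pos: [444.7, -60.1, 90.5]
force: [0.1, 3.5, 0.5]
ee_pos: [445.6, -65.4, 90.5]
force: [-0.6, 3.4, 1.7]
```

```bash
(python3 -m inch '[[[0,0,-0.25],[0,0,0]]]';python3 -m inch '[[[0,0,-0.2],[0,0,0]]]';python3 -m inch '[[[0,0,-0.2],[0,0,0]]]')|grep -E "pos|force"
```

```text
ee_pos: [446.1, -68.1, 90.5]
force: [-1.4, 3.2, 1.3]
ee_pos: [446.5, -70.3, 90.5]
force: [-0.5, 3.3, 1.8]
ee_pos: [446.9, -72.4, 90.5]
force: [-1.7, 4.2, 2.3]
```

```bash
(python3 -m inch '[[[0,0,-0.15],[0,0,0]]]';python3 -m inch '[[[0,0,-0.15],[0,0,0]]]')|grep -E "pos|force"
```

```text
ee_pos: [446.9, -72.9, 90.4]
force: [-1.3, 11.2, 5.8]
ee_pos: [446.9, -72.8, 90.5]
force: [-2.3, 11.8, 7.0]
```

The bolt is at its stop, at about 12 N. I'll back off, lift, and take a final look.

```bash
python3 -m inch '[[[0,0,0.8],[0,0,0]],[[0,0,0.8],[0,0,0]],[[-3,0,0],[0,0,0]],[[-4,-3,0],[0,0,0]],[[-3,-4,0],[0,0,0]]]';python3 -m inch '[[[0,-4,-1],[0,0,0]],[[0,-3,-1],[0,0,0]],[[0,-1,0],[0,0,0]],[[0,0,0],[0,0,0]],[[0,0,0],[0,0,0]]]'; python3 -c "
from h import *
c=r.capture('wrist');cv2.imwrite('pics/fin.png',cv2.resize(c['pixels'][::-1,::-1,::-1][200:,60:460],None,fx=2,fy=2,interpolation=cv2.INTER_CUBIC))"
```

```text
t: 17.2
ee_pos: [507.6, -43.8, 186.6]
eef_rot: [[-0.018, -0.983, -0.185], [0.014, -0.186, 0.983], [-1.0, 0.015, 0.017]]
force: [0.9, -1.0, 0.2]
finger_gap: 0.2
t: 17.7
ee_pos: [600.0, -48.9, 191.8]
eef_rot: [[-0.003, -0.982, -0.189], [0.005, -0.189, 0.982], [-1.0, 0.002, 0.005]]
force: [0.3, 0.9, 0.2]
finger_gap: 0.6
```

View pics/fin.png

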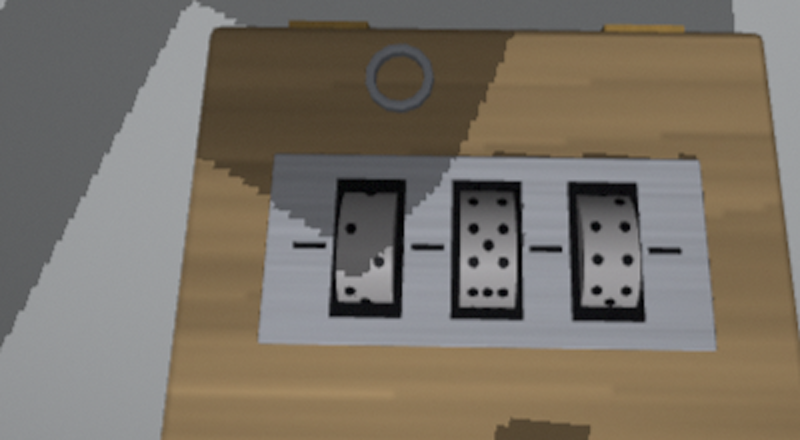

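The final view shows wheels 2 (dots (351,228), (378,262)), 5 (centre (488,245)) and 4 (rows 226/260) at the index lines near row 248. The ring is in place at (399,78), and the gripper is clear.

```bash
python3 -c "
from plant import r
print(r.state()['t'],r.sign_off())"
```

```text
the job is handed in; nothing more can be done
17.75 None
```

The trinket case is unlocked and handed in at 17.75 s of the 64 s allowed. I rolled the left wheel to two dots and the right wheel to four in two light strokes each. Then I slid the bolt knob right until it hit its stop.

- **Wheels:** The last close-up shows 2, 5 and 4 at the index lines.
    - From the pictures, left is about 0–1° off, and the undisturbed middle one reads 2–3° off, which is probably measurement bias.
    - Right is about 5–6° past straight up, inside the 11.5° allowance but the least exact of the three.
- **Bolt:** The finger followed the knob for about 24 mm at roughly 3 N. The force then rose to about 12 N at the stop and the knob stopped moving. I didn't see the knob again after backing off: it was outside the last picture, so "fully open" rests on travel and force.
- **Forces:** The highest readings were about 13 N pressing on the wheels (limit 18) and about 14 N total at the bolt stop (limit 25). I read forces at the end of each move, so a brief peak in between could have been missed.
- **Surroundings:** The ring is still on the case, where it looked before. I did not re-photograph the other counter items or the drawer, but the gripper went nowhere near them after its first move across the counter.

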